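Set the kiln regulator, lock it, fit the burner knob and hold it pressed

ROBOT

A 7-joint arm with a two-finger parallel gripper is mounted at the origin on the work surface. World frame = base frame: x ahead of the robot, y to its left, z up, the work surface at z = 0. Lengths are in m, angles in rad, forces in N, time in s.
With the tool pointing down it reaches from about 0.4 to 0.85 m from the base axis. Payload 10.4 kg.
Tool frame: the origin (TCP) lies at the very end of the fingers, on their centre line; the grasp point (between the pads) lies 19 mm behind it; z points along the fingers, y is the line along which they close (so a half turn about z gives the same grasp; the last joint's range is limited). The gripper opens to 87 mm and grips with 3 to 60 N. Pads are 19 mm wide; open, the fingers measure 117 mm over their backs; the gripper's body (75 mm by 190 mm) begins 51 mm behind the grasp point.
Start: joints at [-1.194, 0.332, -0.065, 1.46, 0.022, 1.35, -0.088], TCP at [0.243, 0.576, 0.223] pointing down, gripper open.
Joint ranges: [-2.6, 2.6], [-0.5, 2.12], [-1.47, 1.34], [0.16, 2.42], [-1.27, 4.41], [0.06, 2.06], [-2.6, 2.6]. Speed limits (rad/s): [2.22, 2.22, 2.79, 2.79, 3.14, 3.14, 3.14].

INTERFACE

Orientations are given as a unit quaternion [x, y, z, w].
In Python, from bench import * gives the robot as it stands.
- The arm moves only by the tool step_arm, never from a script. Its arguments are lists of equal length, an entry for each row: "delta_pos": the shift along the world's x, y, z in units of 25 mm (1.0 is 25 mm), a list of three; "turn": the turn about the world's z in units of 0.12 rad (1.0 is 0.12 rad). In form: {"delta_pos": [[tx, ty, tz], ...], "turn": [turn, ...]}. A call has 1 to 12 rows; each row shifts and turns the commanded pose from where the row before left it; what a row does not reach is not made up. A row lasts 1/10 s, in which the tool goes at most 50 mm and 8.59 degrees, less where a joint would pass 70% of its speed; a pose out of reach is approached as far as the arm can. A call with a number of a shift or a turn outside -1 to 1 is refused whole. A call with a gripper value outside its range is refused whole. "grip" is the closure, from 0 (fully open) to 1 (shut), set as the call begins (left out, the last holds). The fingers move at their own pace and stop on an object; "newtons" is the grip in N (left out, the last holds). Time passes only in rows, so rows that do not move let the fingers close. It gives the time, the measured TCP pose, the force, the opening and the grip force at its end, in the units of the state.
- read_state(): the state, without advancing time (a new reading comes with each control period).
- camera(name): name is "scene" or "top"; returns a dict with "image" (420x560x3 uint8, red, green, blue), "z_map" (420x560 float32, m along the optical axis (not along the pixel's ray), 0 where there is no reading), "mtx" (3x3 intrinsics, pixels), "dist" ([k1, k2, p1, p2, k3] as OpenCV has them; the pictures are not rectified), "view" (4x4, takes a point from world to camera coordinates). Camera axes: x right, y up, looking along -z (the intrinsics and any distortion apply to the point x, -y, -z); pixel columns grow to the right and rows downward; lengths in m; the calibration is good to about 2 mm. A picture is of the moment at which its call begins.
- close_job(): hands the job in; it is judged then, once.
The state is a dict: "time": time; "joint_positions": joint angles; "joint_vel": joint speeds; "joint_torque": joint torques, N m; "ee_pos": TCP position; "eef_rot": TCP orientation; "ft_force": force on the tool from outside, world axes, zero at the start; "torque": the same for the moment, N m; "width": finger opening in m; "grip_force": force on a finger pad.
Only numpy, scipy, OpenCV 4.12 (cv2) and the standard library are available. Lean on these libraries where they do the work, as an engineer would, in place of code of your own. Each camera call takes 0.05 s, during which the arm holds its last target. There are 200 camera calls.

TASK

Make the gas console ready for lighting the kiln: turn the regulator knob so that its nose points at the raised index wedge, then slide the steel fork lock over it as far as it goes. Then pick up the loose pointer knob, turn it so that its D-shaped bore matches the D-shaped stem of the burner valve, push it fully onto the stem and press it right down against the stem's spring. Finish while still holding the knob pressed down (do not let go), and leave the other things where they stand.

Things in the scene. Friction and masses are not known exactly. Their poses are not given: they have to be found in the camera images.
- regulator (a joint): angle of the regulator knob, rad, 0 to 2.0, growing as it turns clockwise seen from above; at 1.5 its nose points exactly at the index wedge. Stiff (0.05 N m), stays where it is left; starts between 0.1 and 0.8
- regulator_grip (a point): regulator knob: black disc, 52 mm diameter, with an upright bar grip 14 mm wide, 47 mm long, 32 mm tall, one end pointed (nose tip 25 mm from the axis, blunt end 22 mm). The bar spans 64 to 96 mm above the table, the disc's top is at 64 mm. This point is on the knob's vertical axis, half-way up the bar, 80 mm above the table. x axis: along the bar to the nose, turning with the knob; z up
- lock (a joint): travel of the fork lock, m, 0 (open, start) to 0.070 (fully over the regulator knob, at its stop). Moves along the console towards the regulator, needs about 2 N, stays where it is left. Its two prongs (8 mm rods, 20 mm apart) pass either side of the regulator's bar, only when the bar points at the index within about 0.14 rad
- lock_post (a point): the lock's round steel post, 18 mm diameter, 67 to 97 mm above the table, on a slide block 44 x 30 mm with its top at 67 mm; this point is the post's centre, 82 mm above the table, and moves with the lock. Axes as the console's: closing moves it along its own -y, z up. Open it is 122 mm from the regulator's axis, closed 52 mm
- stem_top (a point): top centre of the burner valve's steel D stem, 82 mm above the table when not pressed. Stem 17 mm in diameter with one flat 4.5 mm from its axis, top 4 mm tapered; it stands 26 mm above a round brass collar that carries a raised arrow pointing the way the flat faces. x axis: out of the flat, horizontal; z up. The stem does not turn, it only sinks when pressed
- stem (a joint): how far the stem is pressed down, m, 0 to 0.008 (its stop). A spring pushes it back up: 4 N to begin with, 12 N fully down
- knob_centre (a point): loose black pointer knob, about 90 g, upright on the table, bore down: skirt 52 mm diameter, 20 mm tall; on it a bar grip 14 mm wide, 47 mm long, 32 mm tall (52 mm in all), one end pointed (nose tip 25 mm from the axis, blunt end 22 mm). This point is on its axis, 26 mm above its underside; fully on, it is 10 mm above the stem's top. x axis: along the bar to the nose; z up
- knob: the same loose knob; origin on its axis at its underside, same axes. Its D bore opens below: 19.5 mm diameter, 16 mm deep, its flat on the nose side 5.75 mm from the axis, so it fits the stem only with the nose pointing the way the stem's flat faces. Fully on, the stem's top meets the bore's roof
- round_cap: bystander: plain round black cap, 48 mm diameter, 26 mm tall, no bar; origin under its centre
- tile: bystander: small terracotta test tile, 50 x 40 x 8 mm, lying flat; origin under its centre
- jar: bystander: terracotta-coloured glaze jar, 62 mm diameter, 81 mm tall; origin under its centre
- mug: bystander: terracotta mug, 84 mm diameter, 95 mm tall; origin under its centre
- lidboard: bystander: plywood board 170 x 220 mm with a terracotta pot lid on it, 56 mm tall; origin under its centre
- panel: fixed gas console: grey box 150 x 330 x 50 mm, flat top 50 mm above the table; origin under its centre, y along its length. On top: the regulator in the middle, the fork lock towards +y, the burner valve 110 mm from the regulator towards -y. The index wedge is a small steel triangle on the top, 36 to 52 mm from the regulator's axis towards -y (the valve's side)
Things that resemble listed ones, but are neither listed nor needed, are in the scene too. Leave any turquoise look-alike of the knob alone.

How it is judged:
On the way, in this order (a step that is already met when the one before it is completed fails the run):
1. the regulator's nose points at the index (within 0.14 rad) while the lock is still open (value of joint regulator between 1.36 and 1.64 rad and value of joint lock below 0.03 m), for 0.2 s.
2. the fork lock is slid home over the regulator knob (value of joint lock above 0.063 m and value of joint regulator between 1.36 and 1.64 rad), for 0.2 s.
3. the loose knob is on the D stem, its bore matching, within 4 mm of fully on (z of knob_centre in the frame of stem_top below 0.014 m and horizontal distance between knob_centre and stem_top below 0.004 m and angle between the x axis of knob and the x axis of stem_top, either way round below 0.3 rad), for 0.1 s.
At the end, for the whole second after the job is handed in: The regulator points at its index (within 0.14 rad), the lock is home (within 7 mm of its stop), the loose knob is on the D stem (within 3 mm of fully on, upright, nose along the flat's direction), and the fingers still hold it, pressing the stem down at least 5 of its 8 mm, through the last second (all of step 2 and z of knob_centre in the frame of stem_top below 0.013 m and horizontal distance between knob_centre and stem_top below 0.004 m and angle between the x axis of knob and the x axis of stem_top, either way round below 0.3 rad and angle between knob's own z axis and vertical below 0.15 rad and value of joint stem above 0.005 m and contact force between the fingers and knob above 2 N); the arm keeps its last pose, push and grip.
It fails at once if a bystander was moved more than 40 mm (distance of any of round_cap, tile, jar, mug, lidboard from where it was at the start of the episode above 0.04 m).
It also fails if it takes over 64 s, if anything falls off the work surface, if the arm or the gripper's body presses on something with over 40 N, if the wrist force passes 120 N, or if a joint passes its speed limit or range.

## Working session

There is one attempt and no reset: what is moved stays moved. The work goes in short steps, Python scripts to look and compute and a tool call to move; the robot and the scene stay as the last step left them, time stands still between calls to the robot, and variables do not carry over. Pictures are saved under pics/ and viewed, at most 10 in all, crops included, and the job is handed in when it is done.

Besides the shell and the picture viewer there is one more tool, called in YAML: its name, and indented under it one key for each argument. step_arm: Moves the arm, as the interface text tells. Shifts and turns lie within -1 to 1; 1 stands for 25 mm of shift or 0.12 rad of turn. Its arguments: {"type":"object","properties":{"delta_pos":{"type":"array"},"turn":{"type":"array"},"grip":{"type":"number"},"newtons":{"type":"number"}},"required":["delta_pos","turn"]}

```bash
ls; mkdir -p pics; cat > h.py <<'E'
from bench import *
import numpy as np, cv2
def cam(n):
    c=camera(n); c['n']=n; return c
def save(c,name,box=None,s=1):
    im=c['image'][:,:,::-1]
    if box: im=im[box[1]:box[3],box[0]:box[2]]
    cv2.imwrite('pics/'+name,cv2.resize(im,None,fx=s,fy=s,interpolation=cv2.INTER_CUBIC))
def ray(c,px):
    p=cv2.undistortPoints(np.array(px,float).reshape(-1,1,2),np.array(c['mtx']),np.array(c['dist'])).reshape(-1,2)
    V=np.array(c['view']);R=V[:3,:3];o=-R.T@V[:3,3]
    d=np.c_[p[:,0],-p[:,1],-np.ones(len(p))]@R
    return o,d
def onz(c,px,z):
    o,d=ray(c,px); return o+d*((z-o[2])/d[:,2])[:,None]
def cloud(c):
    h,w=c['z_map'].shape
    u,v=np.meshgrid(np.arange(w),np.arange(h))
    o,d=ray(c,np.c_[u.ravel(),v.ravel()])
    P=o+d*c['z_map'].ravel()[:,None]; P[c['z_map'].ravel()==0]=np.nan
    return P.reshape(h,w,3)
def proj(c,P):
    V=np.array(c['view']);q=(np.atleast_2d(P)@V[:3,:3].T+V[:3,3])*[1,-1,-1]
    return cv2.projectPoints(q,np.zeros(3),np.zeros(3),np.array(c['mtx']),np.array(c['dist']))[0].reshape(-1,2)
E
python3 - <<'E'
from h import *
s=read_state();print(s)
for n in('top','scene'):
    c=cam(n);save(c,n+'0.png',s=1.4);V=np.array(c['view']);print(n,-V[:3,:3].T@V[:3,3],V[2,:3],c['mtx'][0][0])
E
```

```text
pics
{'time': 0.0, 'joint_positions': array([-1.19359771,  0.3328884 , -0.06471377,  1.46094988,  0.02160379,
        1.34986735, -0.08849977]), 'joint_vel': array([ 0.00015391, -0.00029532, -0.00148427, -0.00040897, -0.00012709,
        0.00242043,  0.00128244]), 'joint_torque': array([-9.81331505e-04, -6.23242307e+01,  2.39373866e-02, -3.89900851e+01,
       -6.15647575e-02,  3.94124107e-02,  9.54623056e-05]), 'ee_pos': array([0.24312041, 0.57536116, 0.22173955]), 'eef_rot': array([ 1.98553321e-01,  9.80089831e-01, -7.00125581e-04, -1.09358834e-04]), 'ft_force': array([-0.56683767,  0.76515846,  0.30118405]), 'torque': array([-0.03414292, -0.02196358, -0.04785546]), 'grip_force': 0.0, 'width': 0.08721658950059949}
top [0.4162729  0.09102163 1.35275328] [-0.12102153  0.00827593  0.99261538] 456.6505042119856
scene [ 1.2198439  -0.3301853   0.89266171] [ 0.58162785 -0.36929527  0.72479655] 481.176162618417
```

View pics/top0.png

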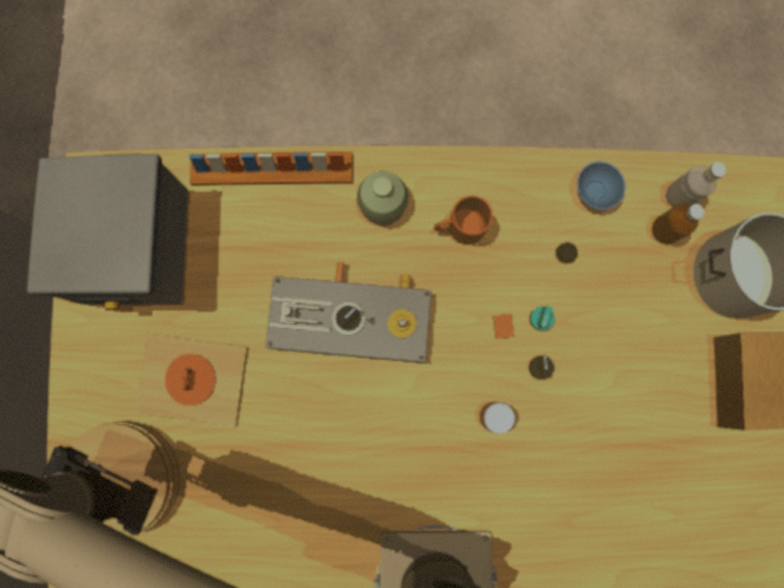

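View pics/scene0.png

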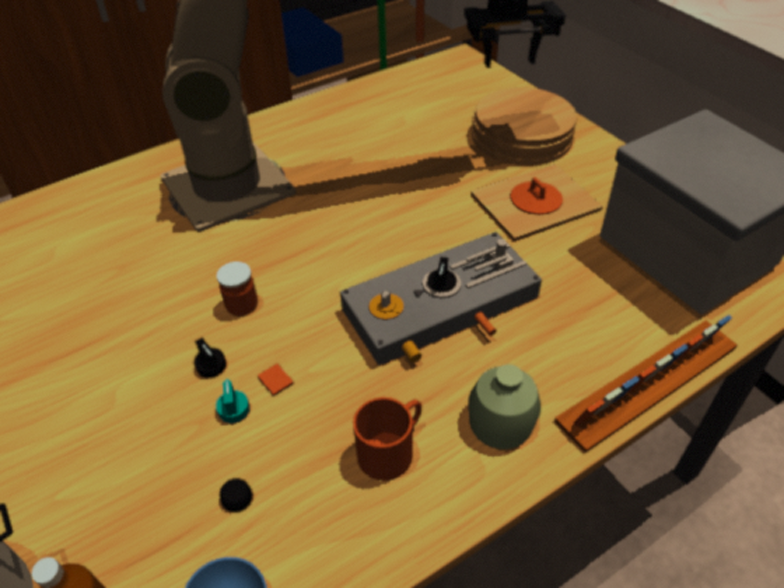

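Top view: the console is at (350,320), with the fork lock at (290,312), the regulator at (348,318) and the valve at (402,323). There are three knob candidates. The one at (541,368) is black with a bar, so it fits. The turquoise one at (542,318) is the look-alike, and the black one at (567,253) has no bar, so it is the round cap. I'll confirm with an enlarged crop and measure.

```bash
python3 - <<'E'
from h import *
t=cam('top');s=cam('scene')
def crop(c,b,sz):
    return cv2.resize(c['image'][b[1]:b[3],b[0]:b[2],::-1],sz,interpolation=cv2.INTER_CUBIC)
# console top 185-315 x190-265 ; knob
a=crop(t,(185,190,315,265),(520,300)); b=crop(t,(360,215,420,275),(280,280))
d=crop(s,(235,160,395,260),(520,325)); e=crop(s,(130,235,190,295),(280,280))
im=np.zeros((600,800,3),np.uint8);im[:300,:520]=a;im[:280,520:]=b;im[300:600,:520]=d[:300];im[300:580,520:]=e
cv2.imwrite('pics/crop1.png',im)
C=cloud(t);S=cloud(s)
for n,p in dict(reg=(248,227),valve=(287,231),post=(206,222),knob=(386,263),table=(350,300),panel=(270,225)).items():
    print(n,C[p[1],p[0]])
for n,p in dict(reg=(316,190),valve=(274,212),post=(358,175),knob=(148,250)).items(): print('s',n,S[p[1],p[0]])
np.savez('c0.npz',C=C,S=S,t=t['image'],s=s['image'])
for nm,Q in(('t',C),('s',S)):
    m=(abs(Q[...,2]-.05)<.004)&(Q[...,0]>.3)&(Q[...,0]<.75)&(abs(Q[...,1]-.1)<.3)
    n,l,st,ce=cv2.connectedComponentsWithStats(m.astype(np.uint8));i=1+st[1:,4].argmax()
    P=Q[l==i]; r=cv2.minAreaRect(P[:,:2].astype(np.float32));print(nm,st[i],r,P[:,2].mean())
    for z0,z1,lab in((.07,.11,'hi'),(.085,.105,'top')):
        m=(Q[...,2]>z0)&(Q[...,2]<z1)&(abs(Q[...,0]-r[0][0])<.1)&(abs(Q[...,1]-r[0][1])<.17)
        n,l,st,ce=cv2.connectedComponentsWithStats(m.astype(np.uint8))
        for i in range(1,n):
            if st[i,4]>8: print(lab,st[i,4],ce[i],np.median(Q[l==i],0))
E
```

```text
reg [0.5516058  0.17828834 0.09267464]
valve [0.54113513 0.06993737 0.08634188]
post [0.56448381 0.2943257  0.10134451]
knob [ 0.45269628 -0.21957354  0.03095913]
table [ 0.34948062 -0.10415804  0.08398514]
panel [0.56220389 0.11814379 0.04819435]
s reg [0.55734284 0.17787436 0.09638114]
s valve [0.54716542 0.06466924 0.07794061]
s post [0.57203931 0.2951525  0.09626618]
s knob [ 0.46600164 -0.22471236  0.05258525]
t [ 189  197  119   62 4348] ((0.5552202463150024, 0.17988628149032593), (0.33148691058158875, 0.15050873160362244), 84.86488342285156) 0.05020778034503591
hi 112 [210.79464286 220.08035714] [0.57387944 0.29274808 0.07570412]
hi 98 [247.81632653 226.10204082] [0.55393725 0.17835291 0.09527178]
hi 62 [215.20967742 228.5       ] [0.55022248 0.27276989 0.07446708]
hi 24 [287.375      230.20833333] [0.54410628 0.06846411 0.08162627]
top 38 [203.94736842 221.76315789] [0.56485035 0.30097912 0.09605919]
top 90 [247.66666667 225.88888889] [0.55403651 0.17839427 0.09559159]
s [ 243  166  144   84 4664] ((0.5558308959007263, 0.17776674032211304), (0.330972820520401, 0.1540711373090744), 85.23622131347656) 0.04999024651438375
hi 216 [350.8287037  181.40740741] [0.57065818 0.28640347 0.07462235]
hi 131 [315.41221374 193.38167939] [0.56309241 0.17175961 0.0942701 ]
hi 43 [274.86046512 211.44186047] [0.5470484  0.06678614 0.07826897]
top 54 [357.85185185 174.64814815] [0.56960581 0.29668083 0.09473089]
top 96 [315.48958333 191.07291667] [0.55892733 0.17546488 0.09551944]
```

View pics/crop1.png

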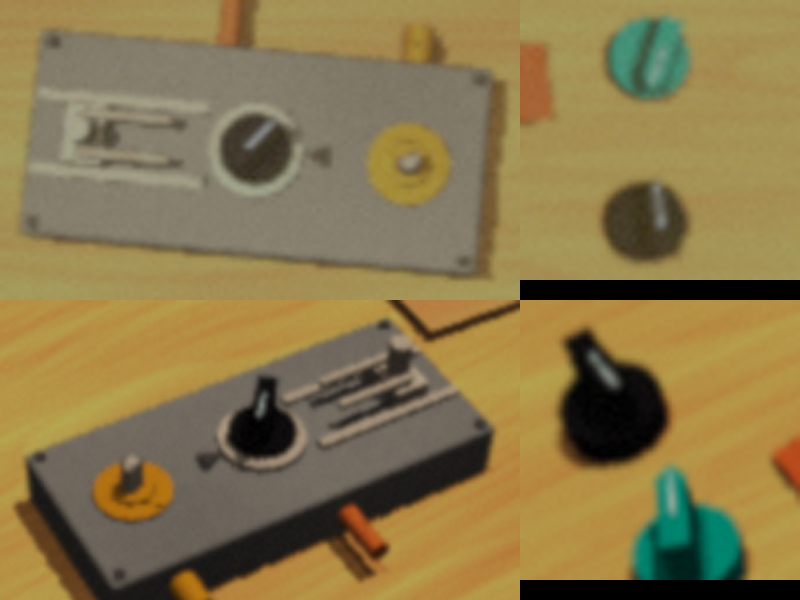

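The crop confirms it: the black barred knob is at about (386,263) native. Its white line, marking the nose, points towards image up. The regulator nose points up-right. Next I need the stem's flat direction, from averaged frames of the collar.

```bash
cat > m.py <<'E'
from h import *
def avg(n,k):
    cs=[cam(n) for _ in range(k)]; c=cs[0]; c['f']=np.mean([x['image'].astype(float) for x in cs],0); c['C']=np.nanmedian([cloud(x) for x in cs],0); return c
E
python3 - <<'E'
from m import *
t=avg('top',8);s=avg('scene',8)
def rect(c,ctr,z,half,N,R=None):   # orthorectified patch onto plane z (up=+x,left=+y)
    g=np.linspace(-half,half,N); X,Y=np.meshgrid(g,g)
    P=np.c_[ctr[0]-Y.ravel(),ctr[1]-X.ravel(),np.full(X.size,z)]
    q=proj(c,P).astype(np.float32).reshape(N,N,2)
    return cv2.remap(c['f'].astype(np.float32),q[...,0],q[...,1],cv2.INTER_CUBIC).clip(0,255).astype(np.uint8)[:,:,::-1]
v=(.546,.069)
im=np.vstack([np.hstack([cv2.resize(rect(c,v,z,.03,300),(260,260)) for z in(.056,.082)]+[cv2.resize(rect(c,(.4555,-.2225) ,.052,.035,300),(260,260))]) for c in(t,s)])
cv2.imwrite('pics/rect.png',im)
for nm,c in(('t',t),('s',s)):
    hsv=cv2.cvtColor(c['f'].astype(np.uint8),cv2.COLOR_RGB2HSV);
    # yellow collar centroid
    for name,ctr,z,r in(('knob',(.4555,-.2225),.052,.045),('reg',(.5555,.179),.096,.03)):
        u=proj(c,np.array([[ctr[0],ctr[1],z]]))[0]
        g=c['f'].mean(2); x0,y0=(u-18).astype(int); p=g[y0:y0+36,x0:x0+36]
        C=c['C'][y0:y0+36,x0:x0+36]
        top=(abs(C[...,2]-z)<.006)
        d=np.hypot(C[...,0]-ctr[0],C[...,1]-ctr[1])<r
        m=top&d; P=C[m]; print(nm,name,'n',m.sum(),'mean',P.mean(0))
        w,V=np.linalg.eigh(np.cov(P[:,:2].T));print('  bar dir deg',np.degrees(np.arctan2(V[1,1],V[0,1])),np.sqrt(w))
        sk=d&(abs(C[...,2]-(.02 if name=='knob' else .064))<.004); print('  skirt',sk.sum(),cv2.minEnclosingCircle(C[sk][:,:2].astype(np.float32)))
        sat=hsv[y0:y0+36,x0:x0+36,1]
        yy,xx=np.nonzero(m&(g[y0:y0+36,x0:x0+36]>(110 if name=='knob' else 100)))
        if len(xx)>3:
            L=onz(c,np.c_[xx+x0,yy+y0],z);w,V=np.linalg.eigh(np.cov(L[:,:2].T));print('  line',len(xx),L.mean(0),np.degrees(np.arctan2(V[1,1],V[0,1])))
E
```

```text
t knob n 76 mean [ 0.45585643 -0.22536815  0.05216548]
  bar dir deg -171.9034500091958 [0.00442217 0.01186806]
  skirt 130 ((0.4550139904022217, -0.2259165346622467), 0.02624811977148056)
  line 4 [ 0.46639836 -0.22518305  0.052     ] -173.16854969119254
t reg n 85 mean [0.55466275 0.17931161 0.09568106]
  bar dir deg 134.787317737686 [0.00416799 0.01304532]
  skirt 160 ((0.5554444193840027, 0.17886514961719513), 0.025927316397428513)
  line 20 [0.56212417 0.17301707 0.096     ] 133.80516148596442
s knob n 101 mean [ 0.45670909 -0.22723427  0.05131632]
  bar dir deg -172.30002888824995 [0.00411518 0.01342077]
  skirt 179 ((0.4545351564884186, -0.22567692399024963), 0.026313209906220436)
s reg n 86 mean [0.55700901 0.17659255 0.09540608]
  bar dir deg 135.29118156514954 [0.00416945 0.01348353]
  skirt 179 ((0.5555317401885986, 0.17762252688407898), 0.025815114378929138)
```

View pics/rect.png

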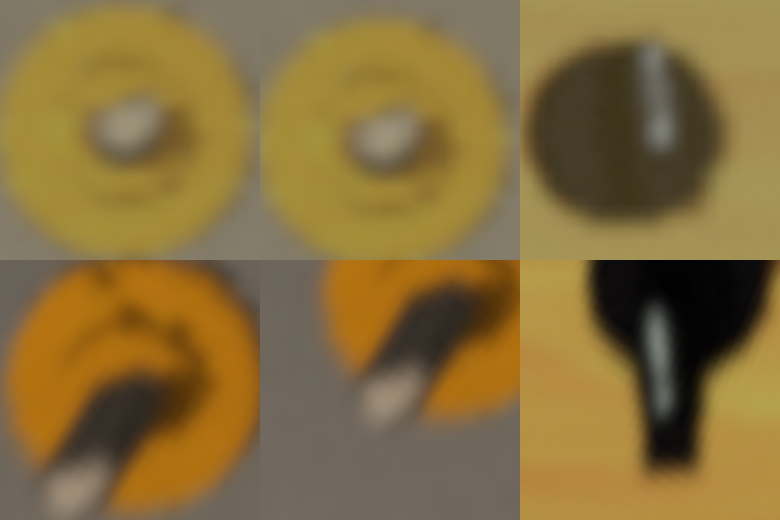

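```bash
python3 - <<'E'
from m import *
t=avg('top',14);s=avg('scene',14)
def rect(c,ctr,z,half,N):
    g=np.linspace(-half,half,N); X,Y=np.meshgrid(g,g)
    P=np.c_[ctr[0]-Y.ravel(),ctr[1]-X.ravel(),np.full(X.size,z)]
    q=proj(c,P).astype(np.float32).reshape(N,N,2)
    return cv2.remap(c['f'].astype(np.float32),q[...,0],q[...,1],cv2.INTER_CUBIC)
v=(.546,.070)
o=[]
for c in(t,s):
  p=rect(c,v,.056,.032,400)
  lo,hi=np.percentile(p,3,axis=(0,1)),np.percentile(p,99,axis=(0,1))
  p=((p-lo)/(hi-lo)*255).clip(0,255).astype(np.uint8)[:,:,::-1].copy()
  for a in range(0,360,30):
    r=np.radians(a); d=np.array([-np.sin(r),-np.cos(r)]); q=(200+d*180).astype(int); cv2.circle(p,q.tolist(),2 if a else 5,(255,0,0),-1)
  o.append(p)
cv2.imwrite('pics/collar.png',np.hstack(o))
for nm,c in(('t',t),('s',s)):
  C=c['C']; m=(np.hypot(C[...,0]-.546,C[...,1]-.07)<.02)&(C[...,2]>.072)&(C[...,2]<.09);P=C[m];print(nm,m.sum(),P.mean(0))
E
```

```text
t 24 [0.54392779 0.06878796 0.08059881]
s 36 [0.54627928 0.0672122  0.07917145]
```

View pics/collar.png

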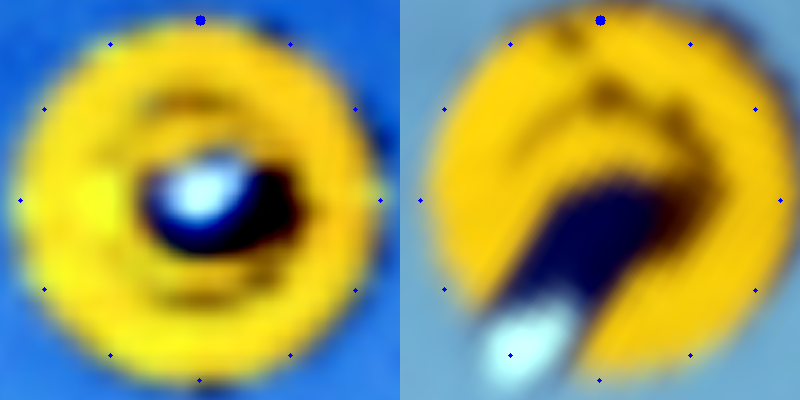

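```bash
python3 - <<'E'
from m import *
np.set_printoptions(linewidth=200,precision=1,suppress=True)
for n in('top','scene'):
    cs=[cam(n) for _ in range(25)]
    f=np.mean([c['image'].astype(float) for c in cs],0); C=np.nanmean([cloud(c) for c in cs],0); np.savez(n+'avg.npz',f=f,C=C)
    sd=np.nanstd([c['z_map'][ (212 if n=='scene' else 231),(274 if n=='scene' else 287)] for c in cs]); print(n,'z sd mm',sd*1e3,cs[0]['time'] if 'time' in cs[0] else '')
    c=cs[0]
    # polar intensity at z=.056
    a=np.radians(np.arange(-180,180,15)); 
    for r in np.arange(10,31,2)*1e-3:
        P=np.c_[.546+r*np.cos(a),.0702+r*np.sin(a),np.full(a.size,.056)]
        q=proj(c,P).astype(np.float32)[None]
        I=cv2.remap(f[:,:,:2].mean(2).astype(np.float32),q[...,0],q[...,1],cv2.INTER_CUBIC)[0]
        z=cv2.remap(np.nan_to_num(C[...,2]).astype(np.float32),q[...,0],q[...,1],cv2.INTER_LINEAR)[0]*1e3
        print(int(r*1e3),I.round().astype(int),'\n  ',z)
print(np.degrees(a)); print(read_state()['time'])
E
```

```text
top z sd mm 1.7742441 
10 [137 132 123 110 104 101 101 109 129 137 137 142 146 149 149 147 140 136 136 134 136 135 136 137] 
   [57.8 59.2 58.1 58.7 61.4 56.5 67.3 74.7 71.9 73.5 63.9 55.9 56.5 57.  55.6 56.1 55.7 55.4 55.8 56.3 56.5 57.  56.3 57.6]
12 [147 147 139 126 116 105 104 110 133 142 141 145 147 148 149 149 146 146 147 148 146 147 147 149] 
   [56.4 56.4 55.6 56.2 56.9 56.3 56.9 61.2 59.8 59.6 55.8 56.  55.9 56.4 56.2 56.6 56.2 55.4 55.7 56.3 56.3 56.1 56.1 56.5]
14 [143 144 139 132 125 112 113 118 139 144 143 142 139 142 144 147 146 150 154 152 149 148 148 146] 
   [56.5 55.2 55.8 56.3 56.  56.1 56.1 56.4 56.6 56.8 56.2 55.3 55.8 55.3 56.1 56.4 54.6 55.7 55.  56.2 55.1 56.6 56.  56.7]
16 [135 137 137 133 133 123 128 133 143 146 144 140 136 137 141 148 146 152 155 154 149 149 146 140] 
   [56.3 54.1 55.5 55.5 54.5 55.1 55.  55.5 54.8 54.5 54.8 53.8 55.3 53.8 56.  54.3 52.8 54.3 52.7 54.  53.5 55.3 55.2 54.3]
18 [141 141 142 138 142 137 140 144 147 149 147 145 143 142 143 150 149 152 154 153 150 150 147 143] 
   [54.8 53.2 54.6 53.4 53.3 52.6 52.8 53.6 52.8 52.1 53.3 53.2 53.
[... 3391 characters left out ...]
 52.8 52.6 52.7 52.8 53.1 53.1 52.9 53.  54.3 52.9 52.8 53.  52.4 52.3 52.6 50.3 57.9 81.5 79.4]
28 [128 130 136 138 139 139 139 141 141 140 139 140 131 115 134 128 127 123 122 120 118 102 149 107] 
   [50.6 52.  52.3 53.1 52.7 52.6 52.5 52.9 52.9 52.7 52.8 52.8 53.1 52.6 53.  51.2 50.7 50.5 50.2 50.5 49.9 49.6 81.7 68.1]
30 [117 118 125 124 121 124 129 127 131 124 124 127 115 104 113 109 110 110 110 111 110 104 143 104] 
   [50.1 50.3 50.  52.1 52.1 52.7 53.  53.2 52.9 52.6 52.6 52.9 52.9 51.6 51.7 50.  50.  49.9 50.1 50.  49.7 49.8 82.  55. ]
[-180. -165. -150. -135. -120. -105.  -90.  -75.  -60.  -45.  -30.  -15.    0.   15.   30.   45.   60.   75.   90.  105.  120.  135.  150.  165.]
4.9
```

The depth maps show the collar's raised arrow clearly at about 15° in both views. I'll refine the angle and centres.

```bash
python3 - <<'E'
import numpy as np,cv2
A=[]
for n in('top','scene'):
    C=np.load(n+'avg.npz')['C']
    d=C[...,:2]-[.546,.0702]; r=np.hypot(d[...,0],d[...,1]); a=np.degrees(np.arctan2(d[...,1],d[...,0]))
    m=(r>.019)&(r<.0255)&(abs(a-15)<30); w=np.clip(C[...,2][m]-.0537,0,.003)
    print(n,m.sum(),(w>0).sum(),'arrow',(w*a[m]).sum()/w.sum(), ((w[:,None]*C[m]).sum(0)/w.sum()))
    # collar circle & reg disc & panel
    m=(abs(C[...,2]-.056)<.0012)&(r<.018); print('inner collar',cv2.minEnclosingCircle(C[m][:,:2].astype(np.float32)))
    m=(r<.035)&(C[...,2]>.0522)&(C[...,2]<.0575);print('collar',cv2.minEnclosingCircle(C[m][:,:2].astype(np.float32)))
    # post
    e=C[...,:2]-[.5665,.3005]; m=(np.hypot(e[...,0],e[...,1])<.016)&(C[...,2]>.09);print('post',m.sum(),C[m].mean(0), cv2.minEnclosingCircle(C[m][:,:2].astype(np.float32)))
    e=C[...,:2]-[.5555,.1785];q=np.hypot(e[...,0],e[...,1]); m=(q<.03)&(abs(C[...,2]-.064)<.002);print('disc',cv2.minEnclosingCircle(C[m][:,:2].astype(np.float32)))
    e=C[...,:2]-[.455,-.2258];q=np.hypot(e[...,0],e[...,1]); m=(q<.035)&(abs(C[...,2]-.02)<.002);print('skirt',cv2.minEnclosingCircle(C[m][:,:2].astype(np.float32)))
    m=(q<.03)&(abs(C[...,2]-.052)<.003);P=C[m][:,:2];w,V=np.linalg.eigh(np.cov(P.T));print('kbar',np.degrees(np.arctan2(V[1,1],V[0,1])),cv2.minAreaRect(P.astype(np.float32)))
    m=(abs(C[...,2]-.05)<.0012)&(abs(C[...,0]-.5555)<.12)&(abs(C[...,1]-.179)<.2);nn,l,st,_=cv2.connectedComponentsWithStats(m.astype(np.uint8));i=1+st[1:,4].argmax();print('panel',cv2.minAreaRect(C[l==i][:,:2].astype(np.float32)))
E
```

```text
top 17 7 arrow 16.84457559573896 [0.56717937 0.07660959 0.05579927]
inner collar ((0.5464138984680176, 0.07041609287261963), 0.016807448118925095)
collar ((0.5456423163414001, 0.06941373646259308), 0.02971097081899643)
post 35 [0.56622973 0.30134364 0.09670553] ((0.5666085481643677, 0.3013397753238678), 0.008896881714463234)
disc ((0.5555199384689331, 0.17921283841133118), 0.02574743703007698)
skirt ((0.4550490975379944, -0.22551272809505463), 0.02607373334467411)
kbar -171.9187284552891 ((0.45755892992019653, -0.22578726708889008), (0.04153747111558914, 0.014566252939403057), 6.165503025054932)
panel ((0.5555763840675354, 0.17992441356182098), (0.3293933868408203, 0.1480325311422348), 84.98238372802734)
scene 19 4 arrow 15.7908917059839 [0.56744794 0.07628179 0.05550236]
inner collar ((0.5472157001495361, 0.0679190382361412), 0.016960807144641876)
collar ((0.5449879765510559, 0.06836077570915222), 0.03009890206158161)
post 40 [0.56767339 0.2985447  0.09580967] ((0.5663071274757385, 0.2998216152191162), 0.00877944566309452)
disc ((0.5558463335037231, 0.1778014600276947), 0.025560518726706505)
skirt ((0.4550321400165558, -0.22631415724754333), 0.025714043527841568)
kbar -172.7258269931039 ((0.45590418577194214, -0.22677691280841827), (0.04566993564367294, 0.013639136217534542), 8.110225677490234)
panel ((0.5549248456954956, 0.17855757474899292), (0.32764068245887756, 0.14817799627780914), 84.97472381591797)
```

step_arm:
  delta_pos:
    - [0.78,-0.98,-0.1]
    - [0.78,-0.98,-0.1]
    - [0.78,-0.98,-0.1]
    - [0.78,-0.98,-0.1]
    - [0.78,-0.98,-0.1]
    - [0.78,-0.98,-0.1]
    - [0.78,-0.98,-0.1]
    - [0.78,-0.98,-0.1]
    - [0.78,-0.98,-0.1]
    - [0.78,-0.98,-0.1]
    - [0.78,-0.98,-0.1]
    - [0.78,-0.98,-0.1]
  turn: [-0.27,-0.27,-0.27,-0.27,-0.27,-0.27,-0.27,-0.27,-0.27,-0.27,-0.27,-0.27]
  grip: 0
  newtons: 25

```text
time: 6.1
ee_pos: [0.478, 0.2807, 0.1927]
eef_rot: [0.385, 0.923, 0.0, 0.0]
ft_force: [0.8, 0.4, -0.1]
width: 0.0869
grip_force: 0.0
```

step_arm:
  delta_pos:
    - [0.62,-0.82,-0.3]
    - [0.62,-0.82,-0.3]
    - [0.62,-0.82,-0.3]
    - [0.62,-0.82,-0.3]
    - [0.62,-0.82,-0.3]
    - [0,0,0]
    - [0,0,0]
  turn: [0,0,0,0,0,0,0]

```text
time: 6.8
ee_pos: [0.5547, 0.1791, 0.155]
eef_rot: [0.385, 0.923, -0.0, -0.0]
ft_force: [-0.5, 1.0, -0.5]
width: 0.0869
grip_force: 0.0
```

Now down 86 mm and close on the bar.

step_arm:
  delta_pos:
    - [0.03,0,-0.7]
    - [0,0,-0.7]
    - [0,0,-0.7]
    - [0,0,-0.7]
    - [0,0,-0.64]
    - [0,0,0]
    - [0,0,0]
  turn: [0,0,0,0,0,0,0]

```text
time: 7.5
ee_pos: [0.5553, 0.1803, 0.0697]
eef_rot: [0.384, 0.924, 0.0, -0.0]
ft_force: [-0.4, 0.5, 0.9]
width: 0.0873
grip_force: 0.0
```

step_arm:
  delta_pos:
    - [0,0,0]
    - [0,0,0]
    - [0,0,0]
    - [0,0,0]
    - [0,0,0]
    - [0,0,0]
    - [0,0,0]
    - [0,0,0]
  turn: [0,0,0,0,0,0,0,0]
  grip: 1
  newtons: 25

```text
time: 8.3
ee_pos: [0.5555, 0.1792, 0.0691]
eef_rot: [0.384, 0.923, 0.0, -0.0]
ft_force: [-0.2, 1.0, 0.5]
width: 0.0309
grip_force: 0.0
```

step_arm:
  delta_pos:
    - [0,0,0]
    - [0,0,0]
    - [0,0,0]
    - [0,0,0]
    - [0,0,0]
  turn: [0,0,0,0,0]

```text
time: 8.8
ee_pos: [0.5565, 0.1801, 0.0692]
eef_rot: [0.384, 0.923, 0.001, 0.001]
ft_force: [6.5, 3.5, -4.8]
width: 0.014
grip_force: 25.0
```

step_arm:
  delta_pos:
    - [0,0,0]
    - [0,0,0]
    - [0,0,0]
    - [0,0,0]
    - [0,0,0]
    - [0,0,0]
    - [0,0,0]
    - [0,0,0]
    - [0,0,0]
    - [0,0,0]
    - [0,0,0]
    - [0,0,0]
  turn: [-0.73,-0.73,-0.73,-0.73,-0.73,-0.73,-0.73,-0.73,-0.73,-0.73,0,0]

```text
time: 10.0
ee_pos: [0.5561, 0.1801, 0.0692]
eef_rot: [0.738, 0.674, 0.001, 0.0]
ft_force: [4.8, 3.6, -4.3]
width: 0.0136
grip_force: 25.0
```

step_arm:
  delta_pos:
    - [0,0,0]
    - [0,0,0]
    - [0,0,0]
    - [0,0,0]
    - [0,0,0.6]
    - [0,0,0.8]
    - [0,0,0.8]
    - [0,0,0.4]
    - [0.09,0.98,0]
    - [0.09,0.98,0]
    - [0.09,0.98,0]
  turn: [0,0,0,0,0,0,0,0,0,0,0]
  grip: 0.5

```text
time: 11.1
ee_pos: [0.5623, 0.2536, 0.1346]
eef_rot: [0.74, 0.673, 0.0, -0.0]
ft_force: [0.8, 0.8, 0.1]
width: 0.0434
grip_force: 0.0
```

step_arm:
  delta_pos:
    - [0.09,0.9,0]
    - [0.09,0.9,0]
    - [0,0,0]
    - [0,0,0]
  turn: [0,0,0,0]

```text
time: 11.5
ee_pos: [0.5666, 0.2976, 0.1341]
eef_rot: [0.739, 0.673, -0.0, 0.0]
ft_force: [0.2, -1.2, -1.0]
width: 0.0435
grip_force: 0.0
```

```bash
python3 - <<'E'
from m import *
s=avg('scene',4);C=s['C']
e=C[...,:2]-[.5556,.1786];q=np.hypot(e[...,0],e[...,1]);m=(q<.03)&(abs(C[...,2]-.096)<.005);P=C[m][:,:2]
w,V=np.linalg.eigh(np.cov(P.T));print('bar',m.sum(),np.degrees(np.arctan2(V[1,1],V[0,1])),P.mean(0))
u=proj(s,np.array([[.5556,.1786,.096]]))[0].astype(int);save(s,'reg1.png',(u[0]-70,u[1]-60,u[0]+90,u[1]+60),4)
E
```

```text
bar 98 85.29739091543401 [0.55604242 0.17729913]
```

View pics/reg1.png

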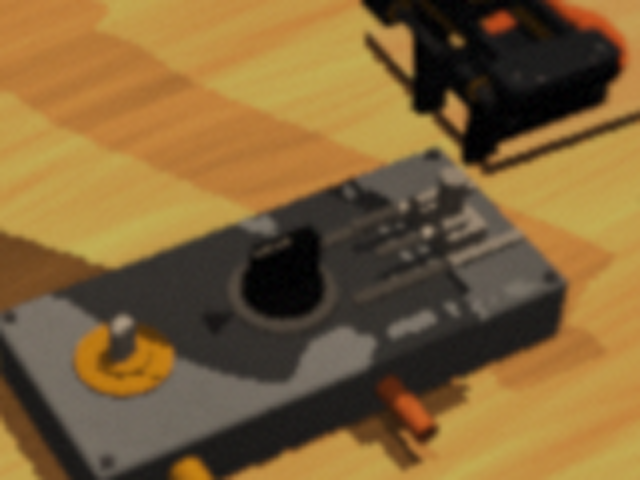

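The regulator bar is along the console (85.3° against 85.0°), with its nose on the wedge side at crop (215,320). Next is the lock post.

step_arm:
  delta_pos:
    - [0,0.1,-0.7]
    - [0,0,-0.7]
    - [0,0,-0.7]
    - [0,0,-0.4]
    - [0,0,0]
    - [0,0,0]
  turn: [0,0,0,0,0,0]

```text
time: 12.3
ee_pos: [0.5671, 0.3001, 0.0722]
eef_rot: [0.74, 0.673, 0.0, 0.0]
ft_force: [-0.3, -1.0, 1.5]
width: 0.0436
grip_force: 0.0
```

step_arm:
  delta_pos:
    - [0,0,0]
    - [0,0,0]
    - [0,0,0]
    - [0,0,0]
    - [0,0,0]
    - [0,0,0]
    - [0,0,0]
  turn: [0,0,0,0,0,0,0]
  grip: 1
  newtons: 25

```text
time: 13.0
ee_pos: [0.5671, 0.3005, 0.0724]
eef_rot: [0.739, 0.673, 0.001, 0.0]
ft_force: [-2.6, -0.8, 6.4]
width: 0.0324
grip_force: 24.4
```

step_arm:
  delta_pos:
    - [0,0,0]
    - [0,0,0]
  turn: [0,0]

```text
time: 13.2
ee_pos: [0.5671, 0.3005, 0.0725]
eef_rot: [0.739, 0.673, 0.001, 0.0]
ft_force: [-2.1, -0.3, 5.6]
width: 0.0329
grip_force: 24.4
```

```bash
python3 - <<'E'
import numpy as np
for n in('top','scene'):
    C=np.load(n+'avg.npz')['C'];u=np.array([.0875,.9962]);v=np.array([.9962,-.0875])
    d=C[...,:2]-[.5556,.1786];a=d@u*1e3;b=d@v*1e3
    print(n)
    for y in range(50,150,6):
        print(y,[int(round(1e3*np.nanmedian(C[...,2][(abs(a-y)<3)&(abs(b-x)<2.5)]))) if ((abs(a-y)<3)&(abs(b-x)<2.5)).any() else 0 for x in range(-30,31,5)])
E
```

```text
top
50 [54, 54, 50, 50, 50, 51, 50, 50, 50, 50, 50, 54, 55]
56 [54, 55, 50, 50, 50, 50, 50, 50, 50, 50, 50, 54, 54]
62 [54, 55, 51, 73, 50, 50, 51, 50, 51, 72, 50, 54, 54]
68 [52, 54, 50, 74, 73, 50, 50, 50, 50, 75, 50, 54, 54]
74 [52, 54, 50, 74, 74, 50, 50, 50, 51, 74, 0, 53, 52]
80 [54, 54, 51, 75, 75, 50, 50, 50, 50, 75, 0, 54, 54]
86 [54, 54, 50, 75, 0, 51, 51, 50, 50, 75, 50, 54, 54]
92 [54, 55, 50, 75, 50, 51, 50, 50, 71, 75, 50, 54, 54]
98 [52, 54, 50, 74, 73, 50, 50, 50, 50, 75, 50, 54, 54]
104 [52, 54, 50, 74, 74, 50, 49, 50, 51, 74, 61, 54, 52]
110 [53, 54, 61, 74, 71, 67, 62, 64, 67, 74, 67, 54, 54]
116 [54, 54, 67, 75, 74, 84, 85, 72, 70, 75, 67, 55, 54]
122 [54, 54, 66, 75, 77, 97, 97, 97, 72, 74, 67, 54, 54]
128 [53, 54, 67, 67, 67, 97, 97, 97, 0, 67, 66, 53, 54]
134 [53, 54, 67, 67, 67, 67, 97, 97, 0, 67, 67, 54, 52]
140 [52, 54, 50, 67, 66, 50, 50, 50, 66, 67, 65, 54, 52]
146 [55, 54, 51, 50, 50, 50, 50, 51, 50, 50, 50, 52, 54]
scene
50 [54, 53, 50, 50, 50, 50, 50, 50, 50, 50, 49, 54, 51]
56 [54, 53, 50, 50, 50, 50, 50, 50, 50, 50, 52, 54, 53]
62 [54, 54, 50, 74, 60, 50, 50, 50, 50, 73, 50, 54, 53]
68 [54, 52, 50, 62, 50, 50, 50, 50, 50, 72, 51, 54, 53]
74 [0, 52, 50, 74, 61, 0, 51, 50, 50, 72, 50, 54, 52]
80 [0, 52, 50, 50, 72, 0, 0, 50, 50, 72, 50, 54, 53]
86 [0, 52, 50, 62, 71, 0, 50, 50, 50, 72, 61, 54, 53]
92 [0, 52, 50, 62, 72, 0, 50, 50, 50, 73, 50, 54, 53]
98 [0, 51, 50, 62, 60, 0, 50, 50, 50, 71, 50, 54, 51]
104 [0, 52, 50, 55, 72, 59, 66, 51, 50, 66, 57, 54, 52]
110 [0, 51, 50, 60, 67, 66, 67, 67, 56, 70, 61, 54, 53]
116 [0, 0, 0, 75, 70, 83, 84, 84, 75, 73, 63, 54, 52]
122 [0, 0, 0, 75, 97, 97, 97, 97, 83, 73, 62, 54, 52]
128 [0, 0, 0, 0, 0, 97, 97, 89, 81, 67, 63, 54, 52]
134 [0, 0, 0, 0, 0, 0, 67, 67, 67, 67, 61, 54, 52]
140 [0, 0, 0, 0, 0, 0, 0, 0, 0, 50, 0, 54, 53]
146 [0, 0, 50, 50, 50, 51, 0, 50, 50, 50, 50, 54, 52]
```

The fingertips caught the prong rods, whose tops are at 75 mm. I'll open, rise to 80 mm and grip the post itself.

step_arm:
  delta_pos:
    - [0,0,0]
    - [0,0,0]
    - [0,0,0.3]
    - [0,0,0]
  turn: [0,0,0,0]
  grip: 0.5

```text
time: 13.6
ee_pos: [0.5673, 0.3005, 0.0802]
eef_rot: [0.739, 0.673, 0.001, 0.0]
ft_force: [0.6, 0.1, -0.3]
width: 0.0431
grip_force: 0.0
```

step_arm:
  delta_pos:
    - [0,0,0]
    - [0,0,0]
    - [0,0,0]
    - [0,0,0]
    - [0,0,0]
    - [0,0,0]
    - [0,0,0]
  turn: [0,0,0,0,0,0,0]
  grip: 1
  newtons: 30

```text
time: 14.3
ee_pos: [0.5669, 0.3002, 0.079]
eef_rot: [0.739, 0.673, 0.0, 0.0]
ft_force: [1.9, -0.1, -3.0]
width: 0.0171
grip_force: 30.0
```

step_arm:
  delta_pos:
    - [-0.025,-0.285,0]
    - [-0.025,-0.285,0]
    - [-0.025,-0.285,0]
    - [-0.025,-0.285,0]
    - [-0.025,-0.285,0]
    - [-0.025,-0.285,0]
    - [-0.025,-0.285,0]
    - [-0.025,-0.285,0]
    - [-0.025,-0.285,0]
    - [-0.025,-0.285,0]
    - [0,0,0]
    - [0,0,0]
  turn: [0,0,0,0,0,0,0,0,0,0,0,0]

```text
time: 15.5
ee_pos: [0.5605, 0.2302, 0.079]
eef_rot: [0.739, 0.674, 0.001, -0.0]
ft_force: [6.4, 6.7, -9.8]
width: 0.0169
grip_force: 30.0
```

step_arm:
  delta_pos:
    - [0,0,0]
    - [0,0,0]
    - [0,0,0]
    - [0,0,0.5]
    - [0,0,0.9]
    - [-0.3,-0.5,0.9]
    - [-0.3,-0.95,0.5]
    - [-0.3,-0.95,0]
    - [-0.3,-0.95,0]
    - [-0.3,-0.95,0]
    - [-0.3,-0.95,0]
    - [-0.3,-0.95,0]
  turn: [0,0,0,0,0,-0.5,-0.5,-0.5,-0.5,-0.5,-0.5,-0.5]
  grip: 0.5

```text
time: 16.7
ee_pos: [0.5077, 0.0728, 0.15]
eef_rot: [0.864, 0.503, 0.0, -0.0]
ft_force: [0.3, -0.3, 0.0]
width: 0.0437
grip_force: 0.0
```

```bash
python3 - <<'E'
from m import *
np.set_printoptions(precision=3,suppress=True)
print(read_state()['joint_positions'],read_state()['ee_pos'])
for n in('top','scene'):
    s=avg(n,3);C=s['C'];u=np.array([.0875,.9962]);v=np.array([.9962,-.0875])
    d=C[...,:2]-[.5556,.1786];a=d@u;b=d@v
    m=(C[...,2]>.088)&(C[...,2]<.1)&(abs(a-.06)<.03)&(abs(b)<.015);print(n,'post along',m.sum(),a[m].mean(),b[m].mean(),a[m].min(),a[m].max())
    m=(C[...,2]>.092)&(C[...,2]<.1)&(abs(a)<.03)&(abs(b)<.03);P=C[m][:,:2]
    if m.sum()>5:
        w,V=np.linalg.eigh(np.cov(P.T));print('bar',np.degrees(np.arctan2(V[1,1],V[0,1])))
    m=(abs(C[...,2]-.081)<.005)&(abs(C[...,0]-.38)<.06)&(abs(C[...,1]+.17)<.06)
    if m.sum()>5: print('jar',m.sum(),cv2.minEnclosingCircle(C[m][:,:2].astype(np.float32)))
E
```

```text
[-0.74   0.143  0.556  1.875 -0.083  1.145 -0.672] [0.508 0.073 0.15 ]
top post along 34 0.05227499928718676 -0.0010015336759399442 0.043923829929166595 0.061230980439671234
bar 84.1528453217607
jar 272 ((0.35468441247940063, -0.1230240911245346), 0.029466500505805016)
scene post along 47 0.050105861972474464 0.0016036283218347745 0.042651792484796516 0.0607051550566955
bar 85.30452923334983
jar 280 ((0.35435473918914795, -0.12347479909658432), 0.03122618794441223)
```

step_arm:
  delta_pos:
    - [-0.18,-0.98,0]
    - [-0.18,-0.98,0]
    - [-0.18,-0.98,0]
    - [-0.18,-0.98,0]
    - [-0.18,-0.98,0]
    - [-0.18,-0.98,0]
    - [-0.18,-0.98,0]
    - [-0.18,-0.98,0]
    - [-0.18,-0.98,0]
    - [-0.18,-0.98,0]
    - [-0.18,-0.98,0]
    - [-0.18,-0.98,0]
  turn: [-0.636,-0.636,-0.636,-0.636,-0.636,-0.636,-0.636,-0.636,-0.636,-0.636,-0.636,-0.636]

```text
time: 18.2
ee_pos: [0.4535, -0.2221, 0.1492]
eef_rot: [0.998, 0.067, 0.0, 0.0]
ft_force: [-0.3, -0.3, 0.1]
width: 0.0437
grip_force: 0.0
```

step_arm:
  delta_pos:
    - [0,0,-0.5]
    - [0,0,-0.5]
    - [0,0,0]
    - [0,0,0]
  turn: [0,0,0,0]

```text
time: 18.6
ee_pos: [0.4539, -0.2194, 0.1236]
eef_rot: [0.997, 0.071, -0.001, -0.0]
ft_force: [0.1, -0.0, -0.2]
width: 0.0433
grip_force: 0.0
```

step_arm:
  delta_pos:
    - [0.04,-0.26,-0.6]
    - [0,0,-0.8]
    - [0,0,-0.8]
    - [0,0,-0.8]
    - [0,0,-0.6]
    - [0,0,-0.28]
    - [0,0,0]
    - [0,0,0]
  turn: [0,0,0,0,0,0,0,0]

```text
time: 19.4
ee_pos: [0.4555, -0.2267, 0.0278]
eef_rot: [0.998, 0.071, 0.0, 0.0]
ft_force: [0.4, -0.2, 0.2]
width: 0.0433
grip_force: 0.0
```

step_arm:
  delta_pos:
    - [0,0,0]
    - [0,0,0]
    - [0,0,0]
    - [0,0,0]
    - [0,0,0]
    - [0,0,0]
    - [0,0,0]
    - [0,0,0]
  turn: [0,0,0,0,0,0,0,0]
  grip: 1
  newtons: 35

```text
time: 20.2
ee_pos: [0.455, -0.2264, 0.0271]
eef_rot: [0.998, 0.071, -0.0, -0.0]
ft_force: [-1.9, 1.4, 4.2]
width: 0.0139
grip_force: 35.0
```

step_arm:
  delta_pos:
    - [0,0,0.5]
    - [0,0,0.9]
    - [0,0,0.9]
    - [0,0,0.9]
    - [0.1,0.3,0.9]
    - [0.3,0.95,0.8]
    - [0.3,0.95,0]
    - [0.3,0.95,0]
    - [0.3,0.95,0]
    - [0.3,0.95,0]
    - [0.3,0.95,0]
    - [0.3,0.95,0]
  turn: [0,0,0,0,0,0.24,0.24,0.24,0.24,0.24,0.24,0]

```text
time: 21.4
ee_pos: [0.5104, -0.051, 0.1496]
eef_rot: [0.988, 0.157, -0.0, 0.0]
ft_force: [-0.3, 0.5, -0.9]
width: 0.0135
grip_force: 35.0
```

step_arm:
  delta_pos:
    - [0.3,0.95,0]
    - [0.3,0.95,0]
    - [0.3,0.95,0]
    - [0.3,0.95,0]
    - [0.2,0.7,0]
    - [0,0,0]
    - [0,0,0]
    - [0,0,0]
  turn: [0,0,0,0,0,0,0,0]

```text
time: 22.2
ee_pos: [0.5449, 0.0586, 0.1495]
eef_rot: [0.988, 0.156, -0.0, 0.0]
ft_force: [-0.3, -1.0, -0.6]
width: 0.0138
grip_force: 35.0
```

```bash
python3 - <<'E'
from m import *
s0=read_state();e=s0['ee_pos'];print(e,s0['eef_rot'],s0['width'],s0['grip_force'],s0['time'])
for n in('top','scene'):
    s=avg(n,6);C=s['C'];q=np.hypot(C[...,0]-e[0],C[...,1]-e[1]);zs=e[2]-.027+.02
    m=(q<.036)&(abs(C[...,2]-zs)<.004);print(n,m.sum(),C[m].mean(0) if m.any() else '',cv2.minEnclosingCircle(C[m][:,:2].astype(np.float32)) if m.sum()>5 else '')
    if n=='scene':
        u=proj(s,np.array([[e[0],e[1],.11]]))[0].astype(int);save(s,'hold.png',(u[0]-60,u[1]-60,u[0]+60,u[1]+60),5)
E
```

```text
[0.54485834 0.05859143 0.14952694] [ 9.87815899e-01  1.55626641e-01 -1.39817340e-04  2.81951718e-04] 0.013805707664555725 34.999652188271284 22.2
top 0  
scene 152 [0.55492308 0.05078523 0.14219347] ((0.5460654497146606, 0.05795615538954735), 0.026100436225533485)
```

View pics/hold.png

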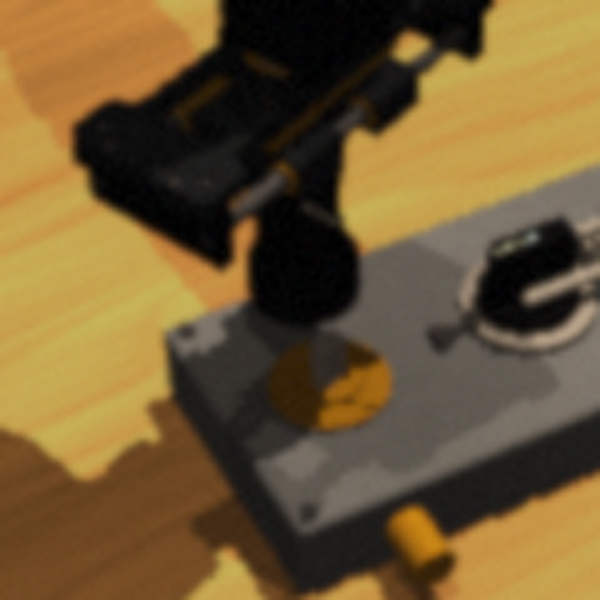

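The knob is held upright over the collar, with the skirt at (305,270) and the stem below at (330,360). I'll centre it and descend slowly.

step_arm:
  delta_pos:
    - [0.04,0.42,-0.6]
    - [0,0,-0.6]
    - [0,0,-0.2]
    - [0,0,0]
    - [0,0,0]
    - [0,0,0]
  turn: [0,0,0,0,0,0]

```text
time: 23.4
ee_pos: [0.5463, 0.07, 0.115]
eef_rot: [0.988, 0.156, 0.0, 0.0]
ft_force: [0.2, 0.8, -1.2]
width: 0.0133
grip_force: 35.0
```

step_arm:
  delta_pos:
    - [0,0,-0.08]
    - [0,0,-0.08]
    - [0,0,-0.08]
    - [0,0,-0.08]
    - [0,0,-0.08]
    - [0,0,0]
  turn: [0,0,0,0,0,0]

```text
time: 24.0
ee_pos: [0.5458, 0.0702, 0.1042]
eef_rot: [0.988, 0.156, -0.0, 0.0]
ft_force: [0.6, -0.7, -1.6]
width: 0.0138
grip_force: 35.0
```

At 104 mm, 5 mm past first contact, there is no resistance, so the bore is going on. I'll continue down.

step_arm:
  delta_pos:
    - [0,-0.02,-0.1]
    - [0,0,-0.1]
    - [0,0,-0.1]
    - [0,0,-0.1]
    - [0,0,0]
    - [0,0,0]
  turn: [0,0,0,0,0,0]

```text
time: 24.6
ee_pos: [0.5459, 0.0697, 0.0944]
eef_rot: [0.988, 0.156, -0.0, 0.0]
ft_force: [-1.5, 0.5, -1.5]
width: 0.0133
grip_force: 35.0
```

step_arm:
  delta_pos:
    - [0,0,-0.1]
    - [0,0,-0.1]
    - [0,0,-0.1]
    - [0,0,0]
    - [0,0,0]
  turn: [0,0,0,0,0]

```text
time: 25.1
ee_pos: [0.5462, 0.0699, 0.0875]
eef_rot: [0.988, 0.156, 0.0, -0.0]
ft_force: [-5.0, 0.4, 7.5]
width: 0.0141
grip_force: 35.0
```

step_arm:
  delta_pos:
    - [0,0,-0.06]
    - [0,0,-0.06]
    - [0,0,-0.04]
    - [0,0,0]
    - [0,0,0]
    - [0,0,0]
  turn: [0,0,0,0,0,0]
  newtons: 50

```text
time: 25.7
ee_pos: [0.5464, 0.0699, 0.0849]
eef_rot: [0.988, 0.156, 0.0, -0.001]
ft_force: [-10.2, 0.1, 21.8]
width: 0.0139
grip_force: 50.0
```

```bash
python3 - <<'E'
from m import *
s0=read_state();e=s0['ee_pos'];print(e,s0['eef_rot'],s0['ft_force'],s0['time'])
s=avg('scene',6);C=s['C'];q=np.hypot(C[...,0]-e[0],C[...,1]-e[1])
m=(q<.036)&(abs(C[...,2]-.078)<.005);print(m.sum(),np.median(C[m],0),cv2.minEnclosingCircle(C[m][:,:2].astype(np.float32)))
u=proj(s,np.array([[e[0],e[1],.08]]))[0].astype(int);save(s,'on.png',(u[0]-50,u[1]-50,u[0]+70,u[1]+50),5)
E
```

```text
[0.54640376 0.06988509 0.08485623] [ 9.87715860e-01  1.56258962e-01  3.72810177e-04 -6.15115044e-04] [-10.23791916   0.07367243  21.82903718] 25.7
140 [0.55845516 0.05655973 0.07761908] ((0.5470214486122131, 0.06790637224912643), 0.025936249643564224)
```

View pics/on.png

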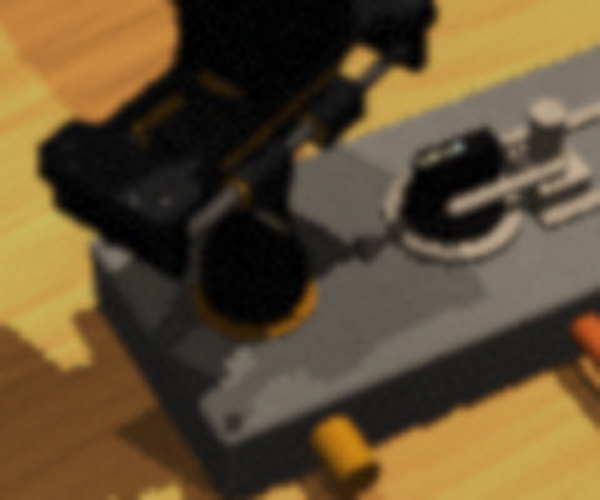

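The knob is seated and pressed to the stop: skirt top at 77.6 mm against 78 expected, force 22 N. The lock is closed over the aligned regulator. Handing in.

```bash
python3 -c "
from bench import *
print(close_job())"
```

```text
the job is handed in; nothing more can be done
None
```

The job was handed in at about 26 s: regulator at its index, fork lock fully closed over it, and the loose knob on the D stem, held and pressed to the stop with 22 N; no verdict came back.

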